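Lift the sagging gate bolt off its bent keeper and hold the test pen's gate ajar

TASK

The sprung gate of the low steel test pen is kept shut by a sagging barrel bolt: lift the bolt by its upright knob until its downturned nose clears the bent keeper lip, draw it back out of the keeper along its bar, and swing the gate towards you against its closing spring. Finish still gripping the knob, with the bolt drawn back and the gate held still and ajar, its free edge about 100 mm out from where it was shut. Leave the float valve, the insulator cap and the two couplings where they stand.

Things in the scene. Friction and masses are not known exactly. Their poses are not given: they have to be found in the camera images.
- pen: fixed low dark steel guard, 320 mm wide (its y), 250 mm deep (its x), rails to 130 mm high, the gate in its front. Origin on the table under the middle of the shut gate's plane; x points into the pen, away from the robot, y along the shut gate to the hinge (at y +130 mm; keeper post at -150 mm), z up. Tallest: hinge post 145 mm, keeper front plate 150, bolt guides 153, knob 205 mm
- bolt: steel barrel bolt on the gate's robot side: bar 12 mm thick, 180 mm long, nose turned down at its keeper end (91 mm from the knob), upright round knob stem 16 mm thick, top 90 mm above the bar's axis. Origin on that axis under the knob, 115 mm above the table, 30 mm before the gate's plane; y along the bar to the hinge. 0.15-0.31 kg, sags by its weight; a spring (1-3.5 N) pushes it to the keeper
- knob (a point): where to grip the upright knob stem (16 mm thick): on its axis, 65 mm above the bar's axis and 25 mm below the stem's top; 180 mm above the table when the bolt sags. The bolt's two guides, 18 mm to the keeper side and 80 mm to the hinge side, end 27 mm lower. Moves with the bolt
- keeper_lip (a point): middle of the top edge of the keeper's upstanding lip, bent towards the nose, 107 mm above the table (fixed). The lip, 8 mm thick, stands between the bolt's nose and the gate: the sagging nose hangs 14 mm below its top and strikes it after 4 mm of draw. The keeper's front plate, 14 mm in front of this point, keeps the gate shut until the bolt is drawn 28 mm
- gate_hinge (a point): point on the gate's upright hinge axis, 115 mm above the table (fixed). The knob's axis lies 205 mm from it along the gate and 30 mm in front of it with the bolt not drawn; the gate's free edge is 245 mm from it
- bolt_lift (a joint): height the bolt is lifted from its sag, 0 to 0.024 m (straight up); above 0.014 the nose passes over the lip
- bolt_draw (a joint): how far the bolt is drawn towards the hinge along its bar (pen's +y when the gate is shut), 0 (shot, as at the start) to 0.050 m
- gate (a joint): opening angle of the gate, 0 shut to 1.2 rad; it opens towards the robot (pen's -x), clockwise seen from above. A spring of 0.3 Nm (shut) to 0.6 Nm (0.5 rad) pulls it shut; 0.41 rad puts the free edge 100 mm out
- float_valve: old brass float valve, 180 mm long and 64 mm high, loose inside the pen; leave alone. Origin under its middle
- insulator: white porcelain insulator cap, 68 mm wide, 52 mm high, loose beyond the hinge post; leave alone. Origin under its centre
- coupling_big: copper reducing coupling, 42 mm wide, 55 mm high, loose on the table beyond the keeper post; leave alone. Origin under its centre
- coupling_small: smaller copper reducing coupling, 32 mm wide, 42 mm high, also beyond the keeper post; leave alone. Origin under its centre

How it is judged:
By the outcome, as a careful person would: the job done as asked, in the order asked, and still so for the second after the job is handed in, while the arm keeps its last pose, push and grip.
It also fails if it takes over 32 s, if anything falls off the work surface, if the arm or the gripper's body presses on something with over 40 N, if the wrist force passes 120 N, or if a joint passes its speed limit or range.

ROBOT

A 6-joint arm with a two-finger parallel gripper is mounted at the origin on the work surface. World frame = base frame: x ahead of the robot, y to its left, z up, the work surface at z = 0. Lengths are in mm, angles in rad, forces in N, time in s.
With the tool pointing down it reaches from about 275 to 750 mm from the base axis. Payload 10.2 kg.
Tool frame: the origin (TCP) lies midway between the tips of the shut fingers; the grasp point (between the pads) lies 19 mm behind it; x points along the fingers, y is the direction in which the jaws open and shut, and the axes are right-handed (so a half turn about x gives the same grasp; the last joint's range is limited). The gripper opens to 85 mm and grips with 20 to 120 N. Pads are 22 mm wide; open, the fingers measure 114 mm over their backs; the gripper's body (76 mm by 85 mm) begins 54 mm behind the grasp point. The pads swing forward as they close: fully open they stand 13 mm farther back than shut.
Start: joints at [-1.533, 0.313, 1.498, -0, 1.331, -0.223], TCP at [135.36, -507.256, 231.294] pointing down, gripper open.
Joint ranges: [-2.94, 2.94], [-0.97, 2.17], [0.19, 2.56], [-1.23, 4.37], [0.02, 3.11], [-2.88, 2.88]. Speed limits (rad/s): [2.39, 2.39, 3.01, 3.14, 3.14, 3.14].

INTERFACE

Orientations are given as a unit quaternion [w, x, y, z].
In Python, from rig import ctrl gives the robot as it stands.
- The arm moves only by the tool arm_command, never from a script. Its argument "plan" is a list of rows, each a list of 5 numbers: the shift along the tool's x, y, z in m, then the turn about the tool's x in rad, then the opening, from 0 (shut) to 1 (fully open). A call has 1 to 12 rows; each row shifts and turns the commanded pose from where the row before left it, along the tool's axes as they then stand; what a row does not reach is not made up. A row lasts 1/8 s, in which the tool goes at most 62.5 mm and 10.7 degrees, less where a joint would pass 70% of its speed; a pose out of reach is approached as far as the arm can. A call with a gripper value outside its range is refused whole. The fingers move at their own pace and stop on an object; "squeeze" is the grip in N (left out, the last holds). Time passes only in rows, so rows that do not move let the fingers close. It gives the time, the measured TCP pose, the force and the opening at its end, in the units of the state.
- ctrl.sense(): the state, without advancing time (a new reading comes with each control period).
- ctrl.capture(name): name is "scene" or "top" or "wrist"; returns a dict with "color" (400x640x3 uint8, red, green, blue), "fx", "fy", "cx", "cy" (pixels), "xyz" and "orientation" of the camera in the world; the wrist camera has in their place "hand_eye" (4x4, takes a point from camera to tool coordinates, whose origin is the TCP and whose axes are the tool frame's). Camera axes: x right, y up, looking along -z (the intrinsics and any distortion apply to the point x, -y, -z); pixel columns grow to the right and rows downward; lengths in mm; the calibration is good to about 2 mm. The wrist camera is an equidistant fisheye: a pixel r from the principal point sees the ray r / f radians off the axis. A picture is of the moment at which its call begins: read the wrist's pose just before it. There is no depth.
- ctrl.finish_job(): hands the job in, once; it reports no verdict.
Trained networks look in the newest picture that a camera, given by its name, has taken for a name from the list of things; names that differ only in an ending like _2 or _b are one class to them, and where a whole thing is asked for, a point or a joint stands for the part that bears it (a point fixed in the world has none). Each returns a list of dicts, best first, with "score" (0 to 1); they miss things now and then, are a little off and sometimes report something else, mostly with a low value. They report only what shows in the picture. A call takes as long as a camera call.
- ctrl.spot_in(camera, query): "uv" ([column, row] in pixels, amid what is visible of it).
- ctrl.regions_of(camera, query): "mask" (400x640 bool, what is visible of it) and "uv" ([column, row] in pixels, amid what is visible of it).
- ctrl.place_of(camera, query): "uv" ([column, row] in pixels: a listed point, or the origin of a listed thing).
The state is a dict: "time_s": time; "joints": joint angles; "dq": joint speeds; "tau": joint torques, N m; "eef_pos": TCP position; "ee_rot": TCP orientation; "force": force on the tool from outside, world axes, zero at the start; "wrist_torque": the same for the moment, N m; "grip_width": opening from 0.0 (shut) to 1.0 (fully open).
Only numpy, scipy, OpenCV 4.12 (cv2) and the standard library are available. Lean on these libraries where they do the work, as an engineer would, in place of code of your own. Each camera call takes 0.05 s, during which the arm holds its last target.

## Working session

There is one attempt and no reset: what is moved stays moved. The work goes in short steps, Python scripts to look and compute and a tool call to move; the robot and the scene stay as the last step left them, time stands still between calls to the robot, and variables do not carry over. Pictures are saved under pics/ and viewed, and the job is handed in when it is done.

Besides the shell and the picture viewer there is one more tool, called after ">>>" by a JSON object that holds its "api" and its "payload". arm_command: Moves the arm, as the interface text tells. Its arguments: {"type":"object","properties":{"plan":{"type":"array"},"squeeze":{"type":"number"}},"required":["plan"]}

```bash
mkdir -p pics; cat > h.py <<'E'
import numpy as np,cv2
from scipy.spatial.transform import Rotation as R
from rig import ctrl
def rot(q): return R.from_quat([q[1],q[2],q[3],q[0]]).as_matrix()
def ray(im,uv):
    d=np.array([(uv[0]-im['cx'])/im['fx'],-(uv[1]-im['cy'])/im['fy'],-1.0])
    return np.array(im['xyz']),rot(im['orientation'])@d
def atz(im,uv,z):
    o,d=ray(im,uv); return o+d*(z-o[2])/d[2]
def proj(im,p):
    c=rot(im['orientation']).T@(np.array(p)-np.array(im['xyz']))
    return np.array([im['cx']+im['fx']*c[0]/-c[2], im['cy']+im['fy']*c[1]/c[2]])
def tri(a,ua,b,ub):
    o1,d1=ray(a,ua);o2,d2=ray(b,ub);d1/=np.linalg.norm(d1);d2/=np.linalg.norm(d2)
    t=np.linalg.lstsq(np.c_[d1,-d2],o2-o1,rcond=None)[0]
    p,q=o1+d1*t[0],o2+d2*t[1]; return (p+q)/2,np.linalg.norm(p-q)
def save(im,n): cv2.imwrite('pics/'+n,im['color'][:,:,::-1])
E
python3 - <<'E'
from h import *
s=ctrl.sense();print(s['time_s'],s['eef_pos'],s['ee_rot'],s['grip_width'])
ims={}
for c in('scene','top'):
    im=ims[c]=ctrl.capture(c);save(im,c+'0.png');print(c,{k:v for k,v in im.items() if k!='color'})
U={}
for q in('knob','keeper_lip','gate_hinge','bolt','pen'):
    for c in ims:
        r=ctrl.place_of(c,q);print(q,c,[(np.round(x['uv'],1),round(x['score'],2)) for x in r[:3]])
        if r:U[q,c]=r[0]['uv']
    if (q,'scene') in U and (q,'top') in U: print(q,tri(ims['scene'],U[q,'scene'],ims['top'],U[q,'top']))
print(ctrl.sense()['time_s'])
E
```

```text
0.0 [ 135.34445178 -506.98047705  230.73519583] [ 0.0914689   0.70114959  0.0923972  -0.70106024] 0.9952480366979312
scene {'fx': 374.3400782080123, 'fy': 374.3400782080123, 'cx': 319.13294494289255, 'cy': 202.59693009079774, 'xyz': array([1172.75202245, -124.92977654,  557.40568236]), 'orientation': array([0.72459037, 0.36411435, 0.26198314, 0.52321542])}
top {'fx': 369.682451678211, 'fy': 369.682451678211, 'cx': 320.62782688796324, 'cy': 194.97244639077888, 'xyz': array([488.13416222,  50.39519999, 965.08945301]), 'orientation': array([-0.69557786, -0.05947314,  0.05249451,  0.71405792])}
knob scene [(array([249.2, 185.8]), 0.64)]
knob top [(array([376.6, 197.5]), 0.75)]
knob (array([604.73253943, -65.7202134 , 179.19911015]), np.float64(4.661489258901495))
keeper_lip scene [(array([217.9, 230. ]), 0.8), (array([162. , 275.8]), 0.5)]
keeper_lip top [(array([445., 211.]), 0.68), (array([402.7, 200.2]), 0.59)]
keeper_lip (array([ 589.06770426, -182.34018434,  103.13823364]), np.float64(97.12662718308196))
gate_hinge scene [(array([354.8, 191.5]), 0.79)]
gate_hinge top [(array([285.9, 208.9]), 0.56)]
gate_hinge (array([594.89237418, 141.61539182, 114.29529596]), np.float64(6.700581942521232))
bolt scene [(array([256.4, 215.3]), 0.56)]
bolt top [(array([374.2, 203.5]), 0.79)]
bolt (array([602.05815151, -64.45281176, 109.06151545]), np.float64(5.705701205727275))
pen scene [(array([300.7, 253.4]), 0.77), (array([165.5, 273. ]), 0.32)]
pen top [(array([340.5, 204.9]), 0.96), (array([371.9, 202.7]), 0.6)]
pen (array([616.70011639,  12.56937624,  -2.64172936]), np.float64(13.043675916367896))
0.6
```

View pics/scene0.png

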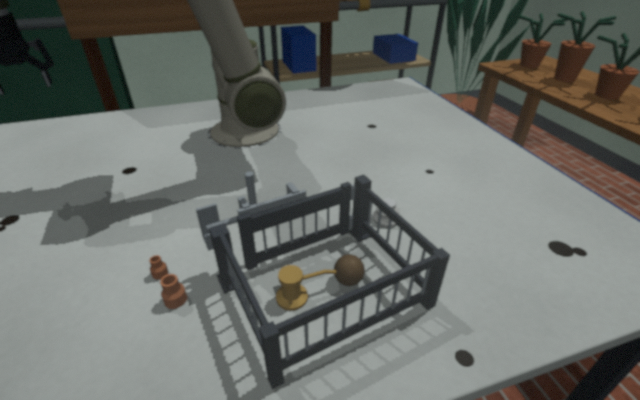

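View pics/top0.png

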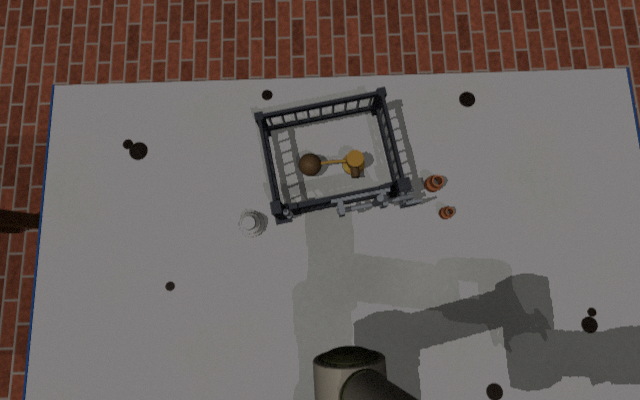

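```bash
python3 - <<'E'
from h import *
from scipy.optimize import least_squares
s=ctrl.sense();T=rot(s['ee_rot']);print(np.round(T,3))
ims={c:ctrl.capture(c) for c in('scene','top')}
P={'knob':(-30,-75,180),'gate_hinge':(0,130,115),'bolt':(-30,-75,115),'pen':(0,0,0),'keeper_lip':None}
obs=[]
for q,p in P.items():
    if p is None: continue
    for c in ims:
        r=ctrl.place_of(c,q)
        if r: obs.append((q,c,np.array(p,float),r[0]['uv']))
def W(x,p): 
    c,sn=np.cos(x[2]),np.sin(x[2]);return np.array([x[0]+c*p[0]-sn*p[1],x[1]+sn*p[0]+c*p[1],p[2]])
f=lambda x:np.concatenate([proj(ims[c],W(x,p))-uv for q,c,p,uv in obs])
r=least_squares(f,[618,13,.19],loss='soft_l1',f_scale=2,x_scale=[1,1,.01]);print(r.x)
for o,e in zip(obs,f(r.x).reshape(-1,2)):print(o[0],o[1],np.round(e,1))
x=r.x;np.save('pen.npy',x)
print('knob',W(x,(-30,-75,180)))
for c in ims:
    v=ims[c]['color'][:,:,::-1].copy()
    for p in[(-30,-75,205),(-30,-75,180),(-30,-75,115),(0,130,145),(0,-150,130),(250,130,130),(250,-150,130),(0,130,0),(0,-150,0)]:
        u=proj(ims[c],W(x,p));cv2.circle(v,tuple(int(round(a)) for a in u),2,(0,0,255),-1)
    x0,y0=(190,160) if c=='scene' else (230,80)
    cv2.imwrite(f'pics/{c}1.png',cv2.resize(v[y0:y0+180,x0:x0+260],None,fx=3,fy=3))
E
```

```text
[[ 0.     0.258 -0.966]
 [ 0.    -0.966 -0.258]
 [-1.    -0.    -0.   ]]
[6.18345676e+02 1.38735706e+01 1.73712059e-01]
knob scene [ 0.6 -0.5]
knob top [ 0.8 -0.4]
gate_hinge scene [ 1.  -1.8]
gate_hinge top [ 1.3 -0.3]
bolt scene [-3.6 -0.8]
bolt top [ 0.6 -0. ]
pen scene [ 1.9 -1.1]
pen top [-0.9 -1.6]
knob [601.760156   -65.18286832 180.        ]
```

View pics/scene1.png

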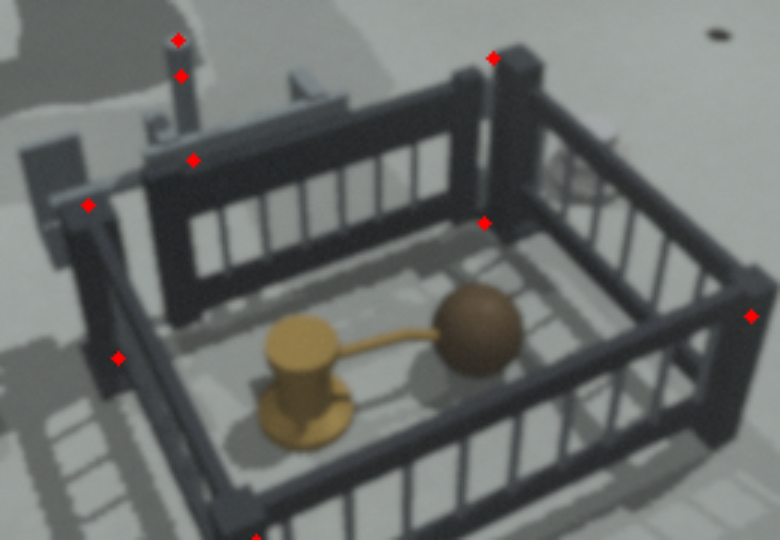

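View pics/top1.png

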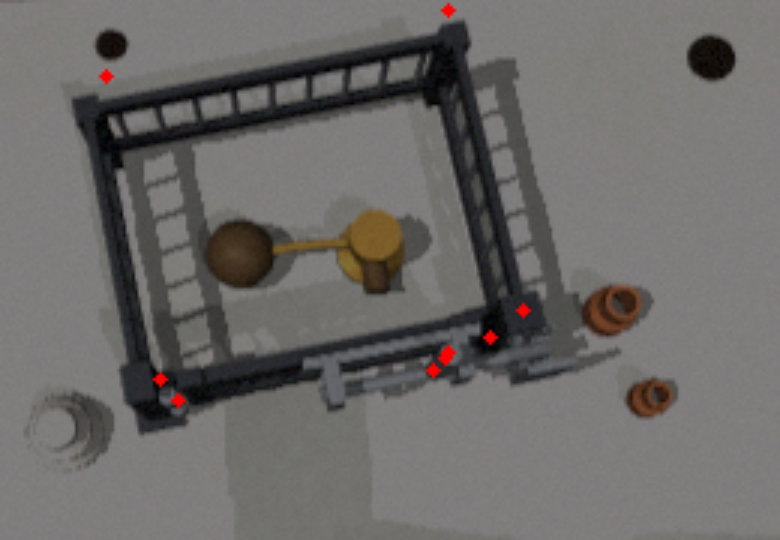

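>>> {"api": "arm_command", "payload": {"plan": [[0,-0.013,-0.024,0,1],[-0.002,-0.026,-0.048,0.01,1],[-0.002,-0.026,-0.048,0.01,1],[-0.002,-0.026,-0.048,0.01,1],[-0.002,-0.026,-0.048,0.01,1],[-0.002,-0.026,-0.048,0.01,1],[0,-0.026,-0.048,0.01,1],[0,-0.026,-0.048,0.01,1],[0,-0.026,-0.048,0.01,1],[0,-0.026,-0.048,0.005,1],[0,-0.026,-0.048,0,1],[0,-0.018,-0.033,0,1]]}}

```text
time_s: 2.6
eef_pos: [598.8, -106.4, 241.1]
ee_rot: [-0.063, -0.704, -0.063, 0.704]
force: [0.8, -0.8, 0.2]
grip_width: 0.998
```

```bash
cat >> h.py <<'E'
def wray(im,s,uv):
    H=np.array(im['hand_eye']);x,y=uv[0]-im['cx'],uv[1]-im['cy'];r=np.hypot(x,y);th=r/im['fx']
    d=np.array([x/r*np.sin(th),-y/r*np.sin(th),-np.cos(th)]) if r>0 else np.array([0,0,-1.])
    T=rot(s['ee_rot']);return np.array(s['eef_pos'])+T@H[:3,3],T@H[:3,:3]@d
def watz(im,s,uv,z):
    o,d=wray(im,s,uv);return o+d*(z-o[2])/d[2]
E
python3 - <<'E'
from h import *
s=ctrl.sense();print(s['time_s'],s['eef_pos'],s['force'],s['joints']);T=rot(s['ee_rot']);print(np.round(T,3))
im=ctrl.capture('wrist');save(im,'w2.png');print({k:v for k,v in im.items() if k!='color'})
for q,z in(('knob',180),('gate_hinge',115),('keeper_lip',107),('bolt',115)):
    for r in ctrl.place_of('wrist',q)[:2]:print(q,np.round(r['uv'],1),round(r['score'],2),watz(im,s,r['uv'],z))
for c in('scene','top'):
    i=ctrl.capture(c);save(i,c+'2.png')
    r=ctrl.place_of(c,'knob')
    if r:print(c,r[0]['uv'],r[0]['score'],atz(i,r[0]['uv'],180))
E
```

```text
2.6 [ 598.78497844 -106.4091014   241.05468567] [ 0.79794941 -0.75073085  0.20307976] [-3.68322042e-01  4.94089201e-01  1.20967104e+00  8.02196836e-05
  1.43791781e+00  1.02530370e+00]
[[-0.     0.176 -0.984]
 [ 0.    -0.984 -0.176]
 [-1.    -0.     0.   ]]
{'fx': 309.70691628693146, 'fy': 309.70691628693146, 'cx': 316.2602859748423, 'cy': 198.45359726059942, 'hand_eye': array([[ 7.67717963e-04,  2.68579793e-01, -9.63257134e-01,
        -1.42257984e+02],
       [ 9.99999545e-01,  3.39410509e-04,  8.91637744e-04,
         3.72706122e-01],
       [ 5.66415475e-04, -9.63257380e-01, -2.68579410e-01,
        -6.67800725e+01],
       [ 0.00000000e+00,  0.00000000e+00,  0.00000000e+00,
         1.00000000e+00]])}
knob [261.9 198.9] 0.79 [601.84500447 -67.99255486 180.        ]
gate_hinge [ 87.  154.7] 0.58 [595.57929102 141.7075035  115.        ]
gate_hinge [420.3 138.5] 0.56 [ 662.20181802 -189.91166655  115.        ]
keeper_lip [353.  177.4] 0.71 [ 614.28392764 -137.88112867  107.        ]
bolt [274.3 176.2] 0.9 [604.54567084 -67.6196067  115.        ]
scene [249.2, 186.8] 0.84 [608.29473357 -68.63007073 180.        ]
top [377.7, 198.9] 0.58 [601.88469473 -65.4896682  180.        ]
```

View pics/w2.png

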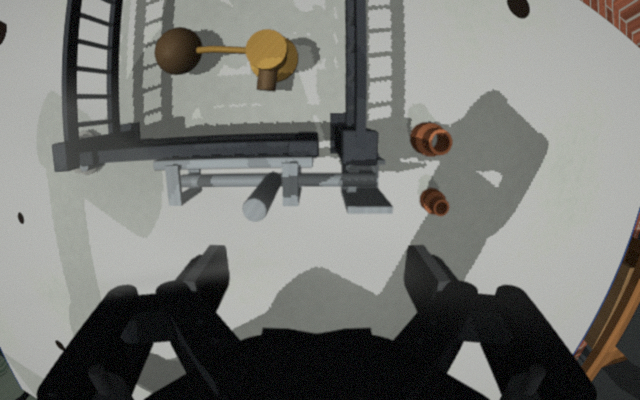

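>>> {"api": "arm_command", "payload": {"plan": [[0,-0.019,-0.005,0,1],[0.0,-0.019,-0.005,0,1],[0.02,0,0,0,1],[0,0,0,0,1]]}}

```text
time_s: 3.55
eef_pos: [600.1, -67.5, 220.2]
ee_rot: [-0.062, -0.703, -0.063, 0.705]
force: [0.8, -0.4, 0.9]
grip_width: 1.0
```

```bash
python3 - <<'E'
from h import *
s=ctrl.sense();print(s['time_s'],s['eef_pos'],s['force'])
im=ctrl.capture('wrist');save(im,'w3.png')
for q,z in(('knob',180),('gate_hinge',115),('keeper_lip',107),('bolt',115)):
    for r in ctrl.place_of('wrist',q)[:1]:print(q,np.round(r['uv'],1),round(r['score'],2),watz(im,s,r['uv'],z))
E
```

```text
3.55 [600.09718223 -67.5445916  220.21838841] [ 0.81461871 -0.38761861  0.88813604]
knob [316.9 222.4] 0.71 [600.42427728 -68.0381437  180.        ]
gate_hinge [100.9 164. ] 0.95 [595.05072299 142.86750769 115.        ]
keeper_lip [398.5 190.7] 0.71 [ 614.96027383 -137.6042156   107.        ]
bolt [316.  191.5] 0.89 [603.48978501 -66.72924505 115.        ]
```

View pics/w3.png

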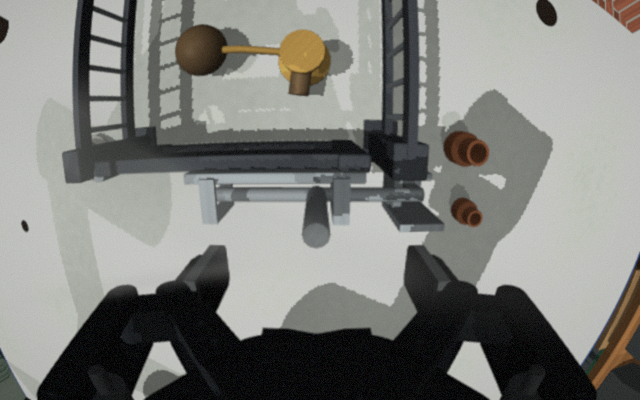

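```bash
python3 - <<'E'
from h import *
s=ctrl.sense()
im=ctrl.capture('wrist')
for uv,z in(((316.5,235),205),((316.5,222),180),((316,191),115),((316,199),125)):print(uv,z,watz(im,s,uv,z))
E
```

```text
(316.5, 235) 205 [602.19425862 -69.12509478 205.        ]
(316.5, 222) 180 [600.86713464 -69.37308833 180.        ]
(316, 191) 115 [604.5752978  -68.32847762 115.        ]
(316, 199) 125 [600.53747516 -69.05263545 125.        ]
```

>>> {"api": "arm_command", "payload": {"plan": [[0.02,0,-0.001,0,1],[0.02,0,0,0,1],[0.017,0,0,0,1],[0,0,0,0,1],[0,0,0,0,0.5]]}}

```text
time_s: 4.47
eef_pos: [602.0, -69.0, 165.2]
ee_rot: [0.062, 0.705, 0.062, -0.704]
force: [0.8, -0.7, 0.3]
grip_width: 0.818
```

```bash
python3 - <<'E'
from h import *
im=ctrl.capture('wrist');save(im,'w4.png')
E
```

```text
(no output)
```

View pics/w4.png

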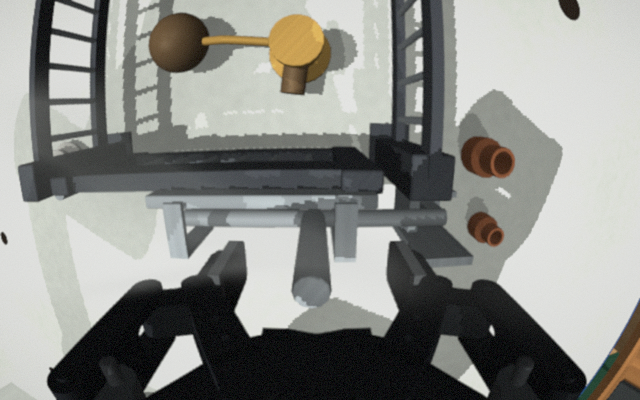

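>>> {"api": "arm_command", "payload": {"plan": [[0,-0.001,0,0,0.3],[0.001,0,0,0,0],[0,0,0,0,0],[0,0,0,0,0],[0,0,0,0,0],[0,0,0,0,0]], "squeeze": 60}}

```text
time_s: 5.28
eef_pos: [601.4, -67.2, 163.6]
ee_rot: [0.062, 0.704, 0.063, -0.704]
force: [-1.5, 6.0, 4.3]
grip_width: 0.171
```

```bash
python3 - <<'E'
from h import *
im=ctrl.capture('wrist');save(im,'w5.png');s=ctrl.sense();print(s['grip_width'],s['wrist_torque'])
E
```

```text
0.16902703865399984 [ 0.8454927   0.14381973 -0.03078556]
```

View pics/w5.png

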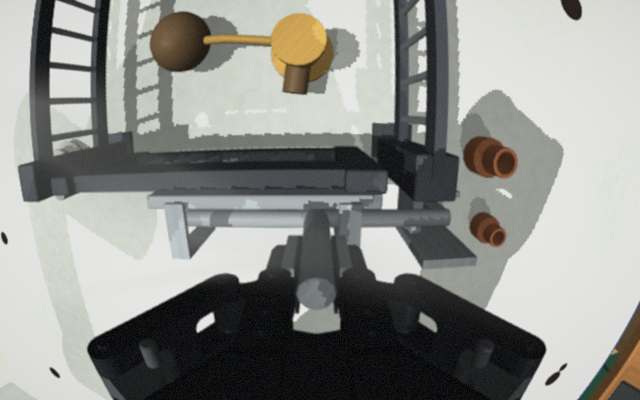

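>>> {"api": "arm_command", "payload": {"plan": [[-0.004,0,0,0,0],[-0.005,0,0,0,0],[-0.005,0,0,0,0],[-0.005,0,0,0,0],[0,0,0,0,0]]}}

```text
time_s: 5.95
eef_pos: [601.3, -67.2, 182.2]
ee_rot: [-0.062, -0.704, -0.063, 0.705]
force: [-0.6, 4.9, -2.6]
grip_width: 0.169
```

```bash
python3 - <<'E'
from h import *
s=ctrl.sense();print(s['eef_pos'],s['force'])
for c in('wrist','scene'):
    im=ctrl.capture(c);save(im,c+'6.png')
    for q in('knob','bolt','keeper_lip'):print(c,q,[(np.round(r['uv'],1),r['score']) for r in ctrl.place_of(c,q)[:1]])
v=cv2.imread('pics/scene6.png')[150:300,180:380];cv2.imwrite('pics/scene6c.png',cv2.resize(v,None,fx=4,fy=4))
E
```

```text
[601.28213991 -67.15656875 182.15181271] [-0.59268123  4.91063822 -2.62268874]
wrist knob [(array([315.7, 266. ]), 0.82)]
wrist bolt [(array([317.1, 217. ]), 0.6)]
wrist keeper_lip [(array([410.2, 203.2]), 0.86)]
scene knob [(array([248.2, 177.5]), 0.73)]
scene bolt [(array([255.1, 204.9]), 0.61)]
scene keeper_lip [(array([389.5, 219.1]), 0.65)]
```

View pics/wrist6.png

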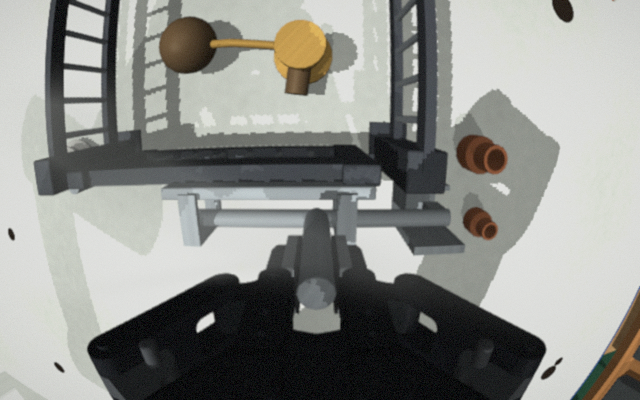

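View pics/scene6c.png

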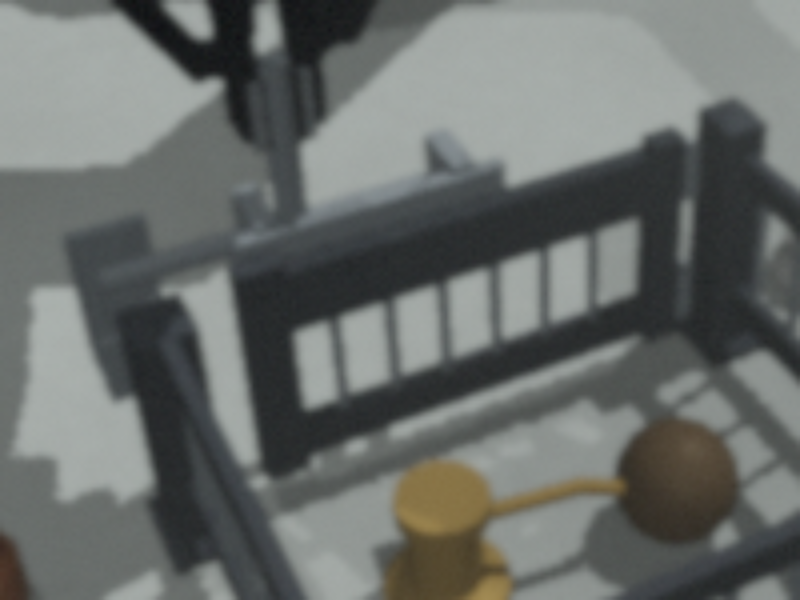

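>>> {"api": "arm_command", "payload": {"plan": [[-0.001,-0.004,0,0,0],[0,-0.008,0,0,0],[0,-0.01,0,0,0],[0,-0.01,0,0,0],[0,-0.009,0,0,0],[0,0,0,0,0]]}}

```text
time_s: 7.1
eef_pos: [594.1, -26.9, 183.4]
ee_rot: [-0.062, -0.704, -0.062, 0.704]
force: [-0.2, -2.7, -1.5]
grip_width: 0.167
```

```bash
python3 - <<'E'
from h import *
s=ctrl.sense();print(s['eef_pos'],s['force'],s['wrist_torque'])
for c in('wrist',):
    im=ctrl.capture(c);save(im,c+'7.png')
    for q in('knob','bolt','gate_hinge'):print(c,q,[(np.round(r['uv'],1),r['score'],watz(im,s,r['uv'],115)) for r in ctrl.place_of(c,q)[:1]])
E
```

```text
[594.11183398 -26.92405113 183.37961479] [-0.21924261 -2.6872935  -1.48556292] [-0.51585366 -0.04200769  0.01430422]
wrist knob [(array([314.1, 267.7]), 0.7, array([547.50677311, -33.72853133, 115.        ]))]
wrist bolt [(array([318.5, 215.4]), 0.66, array([589.91308993, -29.49721815, 115.        ]))]
wrist gate_hinge [(array([111.3, 170.9]), 0.68, array([595.76125694, 141.89182408, 115.        ]))]
```

View pics/wrist7.png

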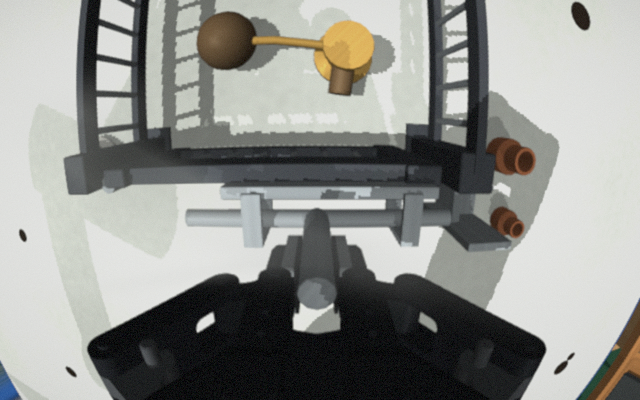

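>>> {"api": "arm_command", "payload": {"plan": [[0,-0.0007,0.0033,0.02,0],[0,-0.0014,0.0067,0.041,0],[0,-0.0014,0.0067,0.041,0],[0,-0.0014,0.0067,0.041,0],[0,-0.0014,0.0067,0.041,0],[0,0,0,0,0]]}}

```text
time_s: 8.05
eef_pos: [563.6, -24.5, 183.5]
ee_rot: [-0.003, 0.707, -0.003, -0.707]
force: [2.5, -2.3, -2.3]
grip_width: 0.17
```

```bash
python3 - <<'E'
from h import *
s=ctrl.sense();print(s['eef_pos'],s['force'],s['wrist_torque']);T=rot(s['ee_rot']);print(np.arctan2(T[1,1],T[0,1])+1.3937)
for c in('wrist',):
    im=ctrl.capture(c);save(im,c+'8.png')
E
```

```text
[563.58952849 -24.45546918 183.52096885] [ 2.54135823 -2.255496   -2.25317126] [-0.47356086 -0.25764614  0.03399126]
-0.18572594327804648
```

View pics/wrist8.png

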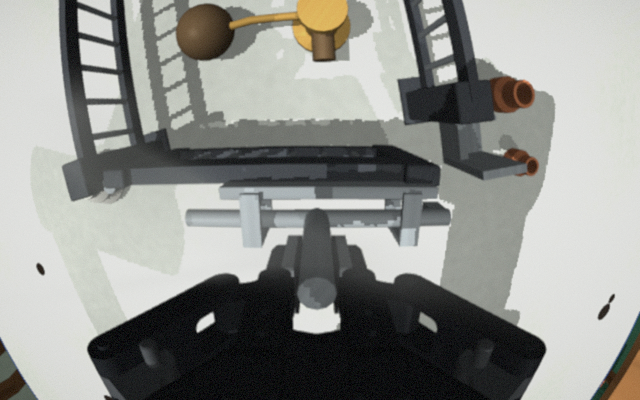

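>>> {"api": "arm_command", "payload": {"plan": [[0,-0.0014,0.0067,0.041,0],[0,-0.0014,0.0067,0.041,0],[0,-0.0014,0.0067,0.041,0],[0,-0.0014,0.0067,0.041,0],[0,-0.0014,0.0067,0.041,0],[0,-0.0007,0.0033,0.02,0],[0,0,0,0,0],[0,0,0,0,0]]}}

```text
time_s: 9.1
eef_pos: [528.1, -13.1, 183.3]
ee_rot: [-0.082, 0.702, -0.082, -0.702]
force: [1.4, -3.8, -2.7]
grip_width: 0.168
```

```bash
python3 - <<'E'
from h import *
s=ctrl.sense();print(s['time_s'],s['eef_pos'],s['force'],s['wrist_torque'],s['dq']);T=rot(s['ee_rot']);print('tool turn',np.arctan2(T[1,1],T[0,1])+1.3937)
h=np.array([595.4,141.9]);v=np.array(s['eef_pos'])[:2]-h;print('radius',np.hypot(*v))
v0=np.array([601.3,-67.2])-h; ang=lambda v:np.arctan2(v[1],v[0])
d=np.sqrt(max(v@v-900,0));print('draw',205-d,'gate',-(ang(v)-ang(v0))-0+ (np.arctan2(30,d)-np.arctan2(30,205)))
for c in('wrist','top','scene'):
    im=ctrl.capture(c);save(im,c+'9.png')
v=cv2.imread('pics/top9.png')[80:260,230:490];cv2.imwrite('pics/top9c.png',cv2.resize(v,None,fx=3,fy=3))
E
```

```text
9.1 [528.13664657 -13.1291069  183.28906867] [ 1.42085814 -3.83913863 -2.65697476] [-0.57873622 -0.25445621  0.01633504] [-0.00211648 -0.00024088  0.00112025  0.00088146 -0.00016401  0.00240246]
tool turn -0.40975889065069526
radius 168.99225633699675
draw 38.691904280431345 gate 0.47073180769764755
```

View pics/wrist9.png

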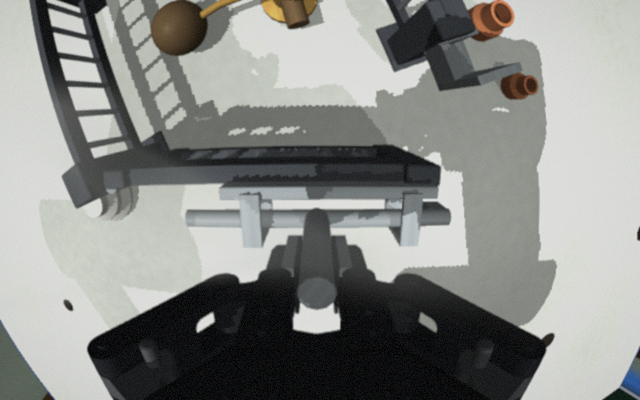

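View pics/top9c.png

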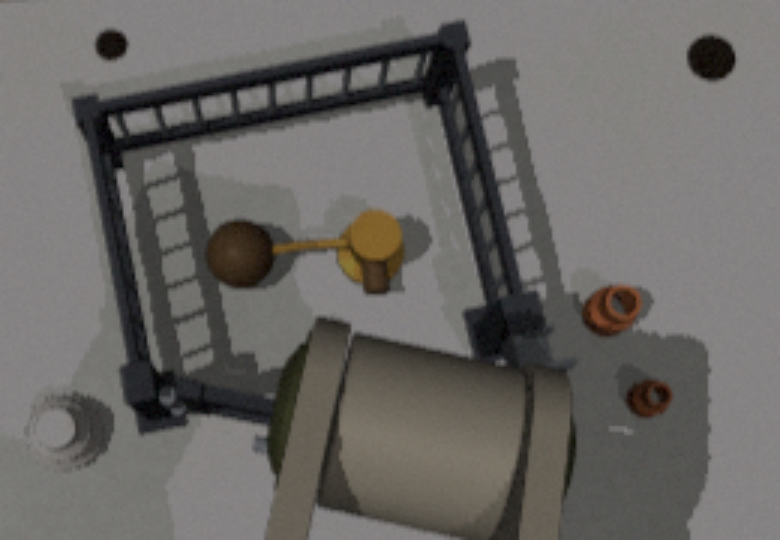

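View pics/scene9.png

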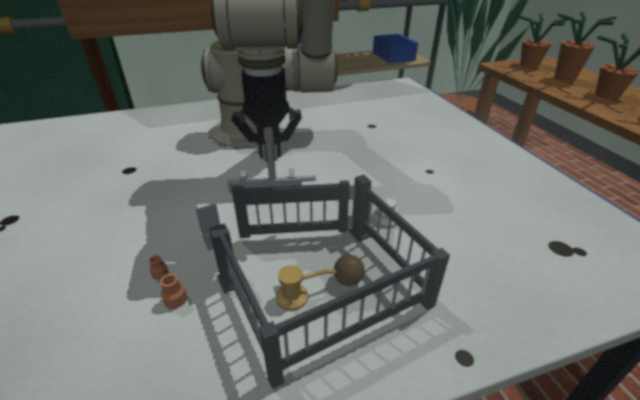

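```bash
python3 - <<'E'
from h import *
s=ctrl.sense();print(s['time_s'],s['eef_pos'],s['force'],s['grip_width'])
print(ctrl.finish_job())
E
```

```text
9.25 [528.06841308 -13.06630742 183.2492377 ] [ 1.07206504 -3.2779462  -2.24026625] 0.16793879998302685
the job is handed in; nothing more can be done
None
```

The gate is ajar by about 100 mm at its free edge. The arm still grips the knob with a 60 N squeeze, and the bolt is drawn back. I handed the job in at 9.25 s; the hand-in gave no verdict.

- **Lift and draw:** I gripped the knob stem from above and lifted the bolt about 19 mm. I then drew it about 41 mm towards the hinge and swung the gate towards the robot about its hinge.
- **Gate angle:** The tool turned 0.410 rad, and the gate and bolt sit at the same pixels in the wrist pictures before and after the swing. The knob's position gives 0.403 rad. Those angles put the free edge about 98–100 mm out. The first script printed 0.471 because I had a correction's sign wrong; the 0.403 is from redoing that sum by hand, not from a second run.
- **Bolt:** Its draw works out at about 39 mm from the knob's position, against 41 mm from the tool's travel. Either is well past the 28 mm needed.
- **Forces and stillness:** The wrist force readings I took were all under about 8 N, and the joints were practically still at the end.
- **Other things:** The float valve, insulator cap and both couplings look unmoved in the top and scene pictures. I judged that by eye and did not measure them.

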